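Bed a box section against the drilling rail

TASK

The loose aluminium box section has to lie true in the drilling jig. Push it across the bench against the jig's rail and bed it with a firm push of about 12 N opposite the steel pad nearest the end stop, then with the same push opposite the other pad, so that it lies flat on both; after that slide it along the rail until its end is pressed as firmly against the end stop, and leave it there touching both pads and the stop. Keep it flat on the bench, never press a pad or the stop with more than 16 N because that upsets the jig's setting, and leave the tin, the spool and the pliers alone.

Things in the scene. Friction and masses are not known exactly. Their poses are not given: they have to be found in the camera images.
- tube: Loose aluminium box section, black plugged ends, all faces flat: 300 mm long (its y), 30 wide (x), 25 high, about 0.2 kg (varies). Lies askew on the bench in front of the rail. Origin: centre of its underside; +y end towards the end stop, +x side faces the rail. Sliding it takes roughly 1 to 3 N.
- jig: Fixed aluminium rail, 36 mm high, with a foot. Origin on the bench in the plane of the two pad faces, midway between the pads. +x into the rail (away from the robot), +y along it to the end stop. Rail face 6 mm behind the pad faces; rail y -185 to +215 mm, all ends at x 74 mm. Seated, the tube's origin is at x = -15, y = +25 mm here, axes parallel.
- pad_near_stop: Fixed steel seat pad on the rail, 24 mm long along y, from 4.5 to 28.5 mm above the bench; the one nearest the end stop. Origin on the bench below the centre of its face, at jig y = +80 mm; axes as the jig's.
- pad_far_from_stop: The same kind of pad at jig y = -80 mm, far from the end stop.
- end_stop: Fixed steel end stop, standing 52 mm forward of the pad faces, 36 mm high (55 over its clamp knob above the rail). Origin on the bench in the plane of its contact face, at jig x = 0, y = +175 mm; the face looks to -y; axes as the jig's. At the start the tube's end is some 20 to 60 mm short of it.
- edge_near_stop (a point): Point on the tube's rail side (tube x = +15 mm), at tube y = +80 mm, half way up (12.5 mm).
- edge_far_from_stop (a point): Point on the tube's rail side (tube x = +15 mm), at tube y = -80 mm, half way up (12.5 mm).
- tube_end (a point): Centre of the tube's end face that goes against the end stop (tube y = +150 mm, 12.5 mm up).
- flux_tin: Bystander: small round tin, 44 mm across, 20 mm high, loose, left of the work. Origin at the centre of its underside.
- solder_spool: Bystander: spool, 52 mm across, 34 mm high, loose, left of the work. Origin at the centre of its underside.
- long_nose_pliers: Bystander: pliers lying flat, 206 x 58 x 15 mm, loose, right of the work. Origin at the centre of the underside.

How it is judged:
On the way, in this order (a step that is already met when the one before it is completed fails the run):
1. the tube is pressed against the pad nearest the end stop with more than 6 N (contact force between tube and pad_near_stop above 6 N), for 0.2 s.
2. the tube is pressed against the other pad with more than 6 N while it lies within 2 mm of both pad faces (contact force between tube and pad_far_from_stop above 6 N and x of each of edge_near_stop, edge_far_from_stop in the frame of jig above -0.002 m), for 0.2 s.
3. the tube's end is pressed against the end stop with more than 6 N while its side lies within 2 mm of the pad faces' plane (contact force between tube and end_stop above 6 N and x of each of edge_near_stop, edge_far_from_stop in the frame of jig above -0.002 m), for 0.2 s.
At the end, for the whole second after the job is handed in: The tube lies flat and at rest, its rail side within 2 mm of the pad faces' plane 80 mm either side of its middle, and its end within 2 mm of the end stop's face (x of each of edge_near_stop, edge_far_from_stop in the frame of jig above -0.002 m and y of tube_end in the frame of end_stop above -0.002 m and angle between tube's own z axis and vertical below 0.03 rad and linear speed of tube below 0.01 m/s); the robot touches nothing.
It fails at once if a pad or the end stop is pressed by the tube with more than 16 N (contact force between tube and pad_near_stop above 16 N or contact force between tube and pad_far_from_stop above 16 N or contact force between tube and end_stop above 16 N).
It fails at once if the tube is tipped by more than 0.2 rad or lifted by more than 15 mm off the bench (angle between tube's own z axis and vertical above 0.2 rad or height (world z) of tube above 0.015 m).
It fails at once if the tin, the spool or the pliers are moved by more than 15 mm (distance of any of flux_tin, solder_spool, long_nose_pliers from where it was at the start of the episode above 0.015 m).
It also fails if it takes over 72 s, if anything falls off the work surface, if the arm or the gripper's body presses on something with over 40 N, if the wrist force passes 120 N, or if a joint passes its speed limit or range.

ROBOT

A 7-joint arm with a two-finger parallel gripper is mounted at the origin on a cart in front of the work surface, level with it; the furniture and walls round the work are solid. World frame = base frame: x ahead of the robot, y to its left, z up, the work surface at z = 0. Lengths are in m, angles in rad, forces in N, time in s.
With the tool pointing down it reaches from about 0.4 to 0.85 m from the base axis. Payload 4.5 kg.
Tool frame: the origin (TCP) lies midway between the tips of the shut fingers; the grasp point (between the pads) lies 19 mm behind it; z points along the fingers, y is the line along which they close (so a half turn about z gives the same grasp; the last joint's range is limited). The gripper opens to 88 mm and grips with 3 to 60 N. Pads are 18 mm wide; open, the fingers measure 123 mm over their backs; the gripper's body (75 mm by 187 mm) begins 45 mm behind the grasp point.
Start: joints at [1.163, 0.689, -0.195, 1.565, 0.157, 0.902, -0.215], TCP at [0.267, -0.565, 0.239] pointing down, gripper open.
Joint ranges: [-3.01, 3.01], [-0.46, 2.08], [-1.47, 1.51], [0.13, 2.56], [-1, 4.14], [0.04, 2.09], [-2.66, 2.66]. Speed limits (rad/s): [2.57, 2.57, 3.14, 3.14, 3.14, 3.14, 3.14].

INTERFACE

Orientations are given as a unit quaternion [x, y, z, w].
In Python, from plant import r gives the robot as it stands.
- The arm moves only by the tool carry_out, never from a script. Its argument "plan" is a list of rows, each an object with "rot": the turn, a rotation vector about the tool's x, y, z in rad, a list of three; "xyz": the shift along the tool's x, y, z in m, a list of three; "grip": the closure in counts, from 0 (fully open) to 255 (shut). In form: [{"rot": [wx, wy, wz], "xyz": [dx, dy, dz], "grip": grip}, ...]. A call has 1 to 8 rows; each row is the pose to reach, as a shift and turn from the pose commanded when the call began, along the tool's axes at that moment; what a row does not reach only later rows make up. A row lasts 1/12 s, in which the tool goes at most 41.7 mm and 7.16 degrees, less where a joint would pass 70% of its speed; a pose out of reach is approached as far as the arm can. A call with a gripper value outside its range is refused whole. The fingers move at their own pace and stop on an object; "squeeze" is the grip in N (left out, the last holds). Time passes only in rows, so rows that repeat a pose let the fingers close. It gives the time, the measured TCP pose, the force, the opening and the grip force at its end, in the units of the state.
- r.get_state(): the state, without advancing time (a new reading comes with each control period).
- r.snapshot(name): name is "side" or "top"; returns the picture (400x640x3 uint8, red, green, blue); there is no depth.
- r.camera_params(name): a dict with "fx", "fy", "cx", "cy" (pixels), "position" and "attitude" of the camera in the world. Camera axes: x right, y down, z forward; pixel columns grow to the right and rows downward; lengths in m; the calibration is good to about 2 mm. A picture is of the moment at which its call begins. camera_params takes no time and is no camera call.
- r.finish_job(): hands the job in; it is judged then, once.
The state is a dict: "clock": time; "q": joint angles; "qd": joint speeds; "joint_torque": joint torques, N m; "tool_pos": TCP position; "eef_rot": TCP orientation; "contact_force": force on the tool from outside, world axes, zero at the start; "moment": the same for the moment, N m; "opening": opening from 0.0 (shut) to 1.0 (fully open); "finger_force": force on a finger pad.
Only numpy, scipy, OpenCV 4.12 (cv2) and the standard library are available. Lean on these libraries where they do the work, as an engineer would, in place of code of your own. Each camera call takes 0.05 s, during which the arm holds its last target. There are 200 camera calls.

## Working session

There is one attempt and no reset: what is moved stays moved. The work goes in short steps, Python scripts to look and compute and a tool call to move; the robot and the scene stay as the last step left them, time stands still between calls to the robot, and variables do not carry over. Pictures are saved under pics/ and viewed, at most 13 in all, crops included, and the job is handed in when it is done.

Besides the shell and the picture viewer there is one more tool, called after "Emit:" in YAML: its name, and indented under it one key for each argument. carry_out: Moves the arm, as the interface text tells. Its arguments: {"type":"object","properties":{"plan":{"type":"array"},"squeeze":{"type":"number"}},"required":["plan"]}

```bash
mkdir -p pics; ls; python3 - <<'E'
from plant import r
import cv2
s=r.get_state()
for k,v in s.items(): print(k,v)
for n in("top","side"):
    print(n,r.camera_params(n)); cv2.imwrite(f"pics/{n}0.png",r.snapshot(n)[:,:,::-1])
E
```

```text
pics
clock 0.0
q [ 1.1627616   0.69001313 -0.19456386  1.56629966  0.15729292  0.90252944
 -0.21507986]
qd [ 1.30820667e-03 -4.97341818e-05  7.00039764e-04 -1.06810318e-03
 -5.50586078e-04 -9.11886588e-04  7.83834192e-04]
joint_torque [-9.73456226e-04 -5.27551746e+01 -1.26714092e+00 -1.53425717e+01
 -5.26290166e-02  6.67495566e-03  1.77095890e-04]
tool_pos [ 0.2669627  -0.56442489  0.23790495]
eef_rot [ 9.75681828e-01  2.19189668e-01 -2.50456272e-04 -8.93311565e-04]
contact_force [ 0.44825532 -0.39801523  0.00235737]
moment [ 0.00676057 -0.01327983 -0.01173237]
finger_force 0.0
opening 1.0018570783763197
top {'fx': 383.29523767017776, 'fy': 383.29523767017776, 'cx': 316.56261067959605, 'cy': 205.03390871870985, 'position': array([ 0.28669794, -0.0286029 ,  1.24743755]), 'attitude': array([-0.69589255,  0.71173254, -0.06139788,  0.07348909])}
side {'fx': 406.2591287239689, 'fy': 406.2591287239689, 'cx': 325.1817466635261, 'cy': 200.638774289052, 'position': array([0.02724653, 0.83686499, 0.76741199]), 'attitude': array([-0.23244227,  0.86095725, -0.43790929,  0.11383611])}
```

View pics/top0.png

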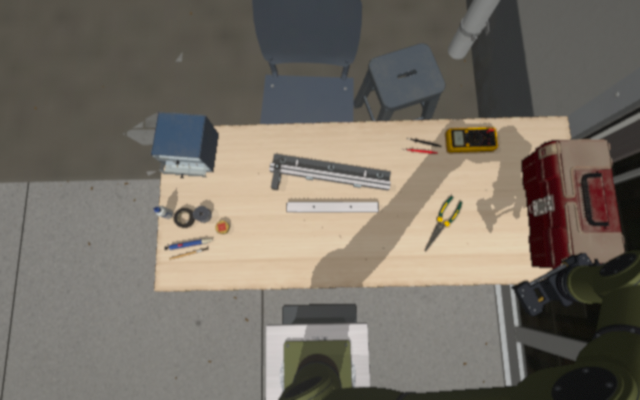

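View pics/side0.png

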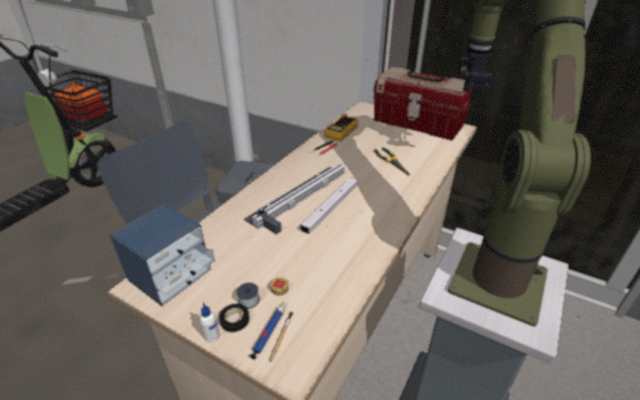

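The top view shows the tube from about (286,207) to (379,206), the rail from (272,165) to (390,185), and the end stop at the left near (276,172). The tin is at (223,227) and the pliers at (443,222). The side view agrees with this. I'll zoom in on the jig.

```bash
cat > h.py <<'E'
import numpy as np, cv2
from scipy.spatial.transform import Rotation as R
from plant import r
def ray(n,uv,z):
    c=r.camera_params(n); d=R.from_quat(c["attitude"]).apply([(uv[0]-c["cx"])/c["fx"],(uv[1]-c["cy"])/c["fy"],1]); p=c["position"]
    return p+d*(z-p[2])/d[2]
def proj(n,P):
    c=r.camera_params(n); q=R.from_quat(c["attitude"]).inv().apply(np.array(P)-c["position"])
    return np.array([c["cx"]+c["fx"]*q[0]/q[2],c["cy"]+c["fy"]*q[1]/q[2]])
E
python3 - <<'E'
from h import *
im=cv2.imread("pics/top0.png"); print(ray("top",(316,205),0),ray("top",(286,207),.025),ray("top",(379,206),.025))
cv2.imwrite("pics/c0.png",cv2.resize(im[145:220,260:400],None,fx=5.7,fy=5.7,interpolation=cv2.INTER_CUBIC))
im=cv2.imread("pics/side0.png")
cv2.imwrite("pics/c1.png",cv2.resize(im[155:245,240:365],None,fx=6,fy=6,interpolation=cv2.INTER_CUBIC))
E
```

```text
[ 0.52837776 -0.00782732  0.        ] [0.51929112 0.08940494 0.025     ] [ 0.5152667  -0.21209184  0.025     ]
```

View pics/c0.png

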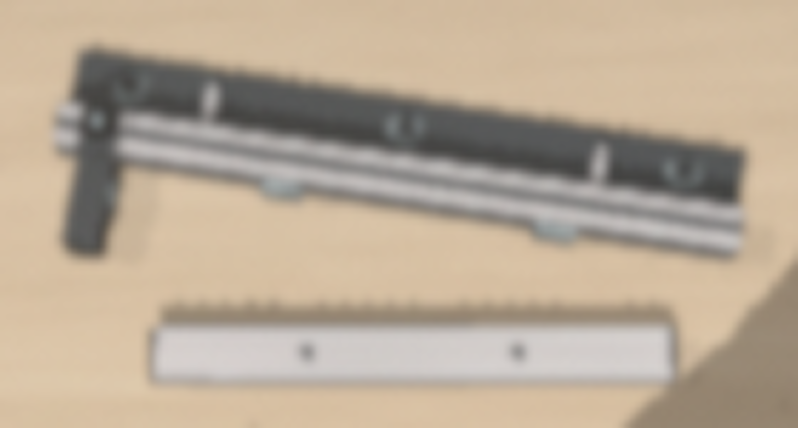

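View pics/c1.png

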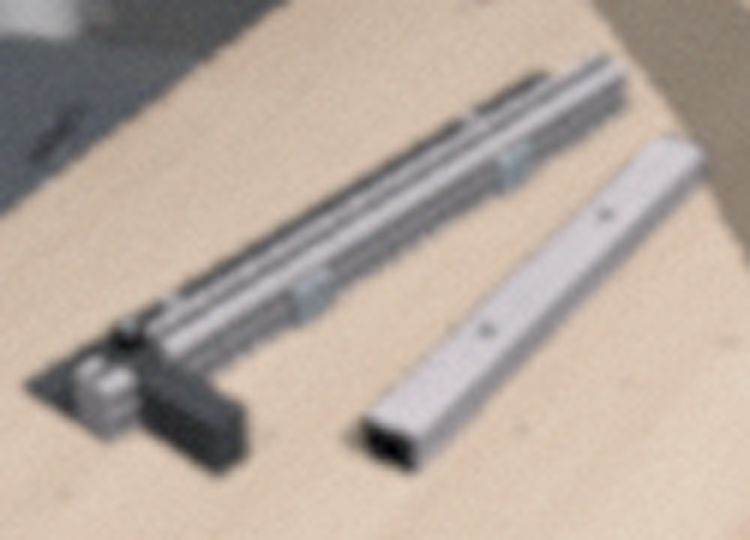

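The crops show both steel pads (top-view crop x≈282,y≈195 and 556,238), the stop arm (about 65–115, 150–255), and the tube's top face (152–674, 326–381). Next I'll turn these into positions.

```bash
python3 - <<'E'
from h import *
np.set_printoptions(precision=4,suppress=True)
T=lambda x,y:(260+(x+.5)/5.7-.5,145+(y+.5)/5.7-.5)
S=lambda x,y:(240+(x+.5)/6-.5,155+(y+.5)/6-.5)
pn=ray("top",T(282,194),.0285);pf=ray("top",T(556,238),.0285)
print("pads",pn,pf,np.linalg.norm(pn-pf))
pns=ray("side",S(311,289),.0285);pfs=ray("side",S(514,156),.0285);print("side guess",pns,pfs,np.linalg.norm(pns-pfs))
a=ray("top",T(55,148),.036);b=ray("top",T(742,252),.036);print("rail",a,b,np.linalg.norm(a-b))
d=a-b;yaw=np.arctan2(-d[0],d[1]);print("yaw",yaw,"pads yaw",np.arctan2(-(pn-pf)[0],(pn-pf)[1]))
for n,z in(("stop fore L",(65,250)),("stop fore R",(103,255)),("stop face",(117,165))): print(n,ray("top",T(*z),.036))
im=cv2.imread("pics/top0.png");m=(im[195:218,280:385].min(2)>165).astype(np.uint8)
mm=max(cv2.findContours(m,0,1)[0],key=cv2.contourArea)
(cx,cy),wh,ang=cv2.minAreaRect(mm);print("rect",cx+280,cy+195,wh,ang)
box=cv2.boxPoints(((cx+280,cy+195),(wh[0],wh[1]),ang))
for p in box: print(p,ray("top",p,.025))
C=[ray("top",T(*p),.025) for p in((152,328),(152,381),(674,326),(674,380))];print(np.array(C));print("centre",np.mean(C,0),np.arctan2(-(C[0]+C[1]-C[2]-C[3])[0],(C[0]+C[1]-C[2]-C[3])[1]))
D=[ray("side",S(*p),.025) for p in((365,418),(420,437),(668,138),(705,157))];print("side",np.array(D),np.mean(D,0))
for n,uv in(("tin",(223,227)),("spool",(204,213)),("pliers tip",(427,250)),("pl",(460,198)),("pl",(437,197))): print(n,ray("top",uv,.02))
E
```

```text
pads [0.6116 0.0127 0.0285] [ 0.5816 -0.1438  0.0285] 0.15933771760654197
side guess [0.6106 0.0216 0.0285] [ 0.5831 -0.1376  0.0285] 0.16155170280056463
rail [0.6404 0.1428 0.036 ] [ 0.5689 -0.2481  0.036 ] 0.3973338327100944
yaw -0.1807344788054579 pads yaw -0.189696685183703
stop fore L [0.5798 0.1369 0.036 ]
stop fore R [0.5763 0.1152 0.036 ]
stop face [0.6293 0.107  0.036 ]
rect 332.0 206.5 (9.0, 90.0) 90.0
[287. 202.] [0.5358 0.086  0.025 ]
[377. 202.] [ 0.5286 -0.2063  0.025 ]
[377. 211.] [ 0.499  -0.2048  0.025 ]
[287. 211.] [0.506  0.0862 0.025 ]
[[ 0.5354  0.0885  0.025 ]
 [ 0.5046  0.0887  0.025 ]
 [ 0.5293 -0.209   0.025 ]
 [ 0.4981 -0.2074  0.025 ]]
centre [ 0.5169 -0.0598  0.025 ] -0.02135935374885241
side [[ 0.5334  0.0907  0.025 ]
 [ 0.5034  0.0894  0.025 ]
 [ 0.5207 -0.202   0.025 ]
 [ 0.4943 -0.1953  0.025 ]] [ 0.513  -0.0543  0.025 ]
tin [0.4592 0.2948 0.02  ]
spool [0.5068 0.3583 0.02  ]
pliers tip [ 0.3705 -0.3573  0.02  ]
pl [ 0.5363 -0.4766  0.02  ]
pl [ 0.5414 -0.4026  0.02  ]
```

Jig origin comes out at about (0.596,-0.065) with yaw -0.183. The pad spacing measures 159 mm against 160 and the rail 397 mm against 400. The tube centre is at about (0.516,-0.058) with yaw -0.021. The plan is to use the open fingers as a fence to square the tube to the rail, then push opposite each pad with the fingers closed, then push the end.

```bash
cat >> h.py <<'E'
O=np.array([.596,-.065,0]); YAW=-.183; J=R.from_euler("z",YAW)
GOAL=J*R.from_euler("x",np.pi)
def injig(P): return J.inv().apply(np.array(P)-O)
def step(x,y,z):
    "shift and turn in tool axes to jig-frame mm target"
    s=r.get_state(); q=R.from_quat(s["eef_rot"]); w=O+J.apply(np.array([x,y,z])/1e3)
    print("t",round(s["clock"],2),"jig mm",np.round(injig(s["tool_pos"])*1e3,1),"F jig",np.round(J.inv().apply(s["contact_force"]),2))
    print("xyz",np.round(q.inv().apply(w-s["tool_pos"]),4),"rot",np.round((q.inv()*GOAL).as_rotvec(),4))
E
python3 -c "
from h import *
step(-130,-8,120)"
```

```text
t 0.1 jig mm [-232.7 -551.1  238. ] F jig [-0.36 -0.13  0.74]
xyz [ 0.401  -0.3802  0.1186] rot [-1.500e-03  6.000e-04  6.248e-01]
```

Emit:
carry_out:
  plan:
    - {"rot":[0,0,0.1],"xyz":[0.036,-0.034,0],"grip":0}
    - {"rot":[0,0,0.2],"xyz":[0.065,-0.062,0],"grip":0}
    - {"rot":[0,0,0.3],"xyz":[0.094,-0.09,0],"grip":0}
    - {"rot":[0,0,0.4],"xyz":[0.123,-0.117,0],"grip":0}
    - {"rot":[0,0,0.5],"xyz":[0.152,-0.145,0],"grip":0}
    - {"rot":[0,0,0.6],"xyz":[0.181,-0.172,0.01],"grip":0}
    - {"rot":[0,0,0.625],"xyz":[0.21,-0.2,0.02],"grip":0}
    - {"rot":[0,0,0.625],"xyz":[0.239,-0.227,0.03],"grip":0}

```text
clock: 0.77
tool_pos: [0.3865, -0.2557, 0.2085]
eef_rot: [0.996, -0.092, 0.0, 0.0]
contact_force: [1.1, -1.3, -0.0]
opening: 1.002
finger_force: 0.0
```

```bash
python3 -c "
from h import *
step(-130,-8,60)"
```

```text
t 0.77 jig mm [-171.3 -225.7  208.5] F jig [ 1.35 -1.02 -0.03]
xyz [ 0.0409 -0.2178  0.1485] rot [ 0.0004 -0.0003 -0.0017]
```

Emit:
carry_out:
  plan:
    - {"rot":[0,0,0],"xyz":[0.006,-0.034,0.02],"grip":0}
    - {"rot":[0,0,0],"xyz":[0.012,-0.068,0.04],"grip":0}
    - {"rot":[0,0,0],"xyz":[0.018,-0.102,0.06],"grip":0}
    - {"rot":[0,0,0],"xyz":[0.024,-0.136,0.08],"grip":0}
    - {"rot":[0,0,0],"xyz":[0.03,-0.17,0.1],"grip":0}
    - {"rot":[0,0,0],"xyz":[0.036,-0.2,0.12],"grip":0}
    - {"rot":[0,0,0],"xyz":[0.04,-0.216,0.14],"grip":0}
    - {"rot":[0,0,0],"xyz":[0.04,-0.216,0.148],"grip":0}

```text
clock: 1.43
tool_pos: [0.4661, -0.0473, 0.0584]
eef_rot: [0.996, -0.087, -0.001, -0.002]
contact_force: [0.1, 0.5, 0.2]
opening: 1.001
finger_force: 0.0
```

```bash
python3 -c "
from h import *
step(-130,-8,7)"
```

```text
t 1.43 jig mm [-131.    -6.2   58.4] F jig [-0.03  0.48  0.16]
xyz [0.001  0.0019 0.0514] rot [-0.003   0.0013  0.0079]
```

Emit:
carry_out:
  plan:
    - {"rot":[0,0,0.006],"xyz":[0,0,0.02],"grip":0}
    - {"rot":[0,0,0.006],"xyz":[0,0,0.035],"grip":0}
    - {"rot":[0,0,0.006],"xyz":[0,0,0.045],"grip":0}
    - {"rot":[0,0,0.006],"xyz":[0,0,0.05],"grip":0}
    - {"rot":[0,0,0.006],"xyz":[0,0,0.05],"grip":0}

```text
clock: 1.85
tool_pos: [0.4656, -0.0535, 0.011]
eef_rot: [0.995, -0.095, -0.001, 0.0]
contact_force: [-0.1, -0.3, 0.7]
opening: 1.001
finger_force: 0.0
```

```bash
python3 -c "
from h import *
step(-55,-8,8)"
```

```text
t 1.85 jig mm [-130.3  -12.4   11. ] F jig [-0.09 -0.29  0.66]
xyz [ 0.0752 -0.005   0.0028] rot [ 0.0007  0.0026 -0.0074]
```

Emit:
carry_out:
  plan:
    - {"rot":[0,0,0],"xyz":[0.01,0,0.002],"grip":0}
    - {"rot":[0,0,0],"xyz":[0.02,0,0.002],"grip":0}
    - {"rot":[0,0,0],"xyz":[0.03,0,0.002],"grip":0}
    - {"rot":[0,0,0],"xyz":[0.04,0,0.002],"grip":0}
    - {"rot":[0,0,0],"xyz":[0.05,0,0.002],"grip":0}
    - {"rot":[0,0,0],"xyz":[0.06,0,0.002],"grip":0}
    - {"rot":[0,0,0],"xyz":[0.066,0,0.002],"grip":0}
    - {"rot":[0,0,0],"xyz":[0.07,0,0.002],"grip":0}

```text
clock: 2.52
tool_pos: [0.5348, -0.0662, 0.0101]
eef_rot: [0.996, -0.095, -0.001, -0.0]
contact_force: [-2.9, -0.9, 2.0]
opening: 0.999
finger_force: 1.1
```

```bash
python3 - <<'E'
from h import *
step(-55,-8,8)
im=r.snapshot("side")[:,:,::-1]
cv2.imwrite("pics/s2.png",cv2.resize(im[130:255,220:385],None,fx=4.8,fy=4.8,interpolation=cv2.INTER_CUBIC))
E
```

```text
t 2.52 jig mm [-60.  -12.3  10.1] F jig [-2.67 -1.37  2.  ]
xyz [ 0.0049 -0.0044  0.0021] rot [ 0.0001  0.0017 -0.0068]
```

View pics/s2.png

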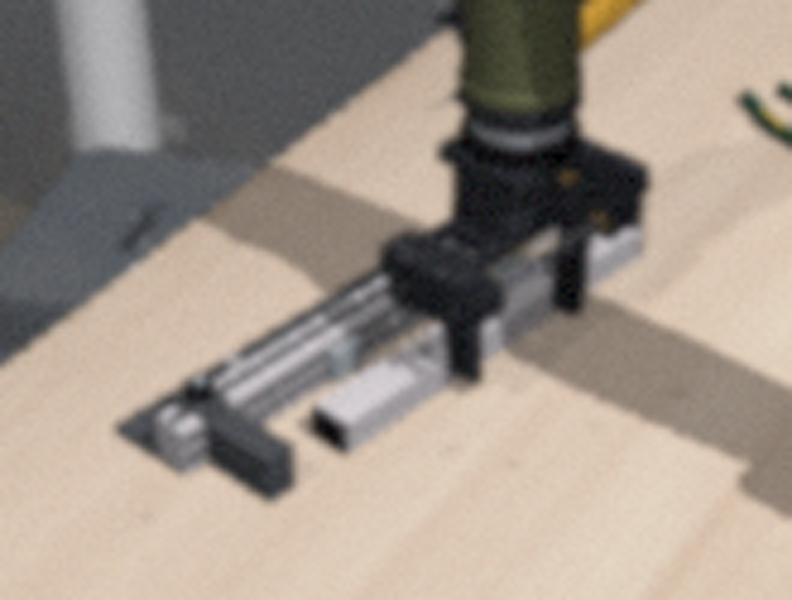

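The tube is now parallel to the rail. Its end is at crop (330,425), and there is a gap of about 20 mm to the pads. I'll fence it another 12 mm, then back off.

Emit:
carry_out:
  plan:
    - {"rot":[0,0,0],"xyz":[0.005,0,0],"grip":0}
    - {"rot":[0,0,0],"xyz":[0.009,0,0],"grip":0}
    - {"rot":[0,0,0],"xyz":[0.012,0,0],"grip":0}
    - {"rot":[0,0,0],"xyz":[0.013,0,0],"grip":0}
    - {"rot":[0,0,0],"xyz":[0,0,0],"grip":0}
    - {"rot":[0,0,0],"xyz":[-0.02,0,0],"grip":100}
    - {"rot":[0,0,0],"xyz":[-0.03,-0.03,0],"grip":255}
    - {"rot":[0,0,0],"xyz":[-0.03,-0.06,0],"grip":255}

```text
clock: 3.23
tool_pos: [0.514, -0.0029, 0.0093]
eef_rot: [0.995, -0.097, -0.002, 0.001]
contact_force: [0.5, -0.3, 0.8]
opening: 0.798
finger_force: 0.0
```

```bash
python3 - <<'E'
from h import *
step(-65,80,9)
cv2.imwrite("pics/t3.png",cv2.resize(r.snapshot("top")[145:220,260:400,::-1],None,fx=5.7,fy=5.7,interpolation=cv2.INTER_CUBIC))
S=lambda x,y:(220+(x+.5)/4.8-.5,130+(y+.5)/4.8-.5)
for p in((318,411),(350,427)): print(injig(ray("side",S(*p),.025)))
E
```

```text
t 3.23 jig mm [-91.9  46.1   9.3] F jig [ 0.54 -0.2   0.84]
xyz [ 0.0265 -0.0341  0.0001] rot [ 0.0024  0.0043 -0.0109]
[-0.02892009  0.13952481  0.025     ]
[-0.05467426  0.13790639  0.025     ]
```

View pics/t3.png

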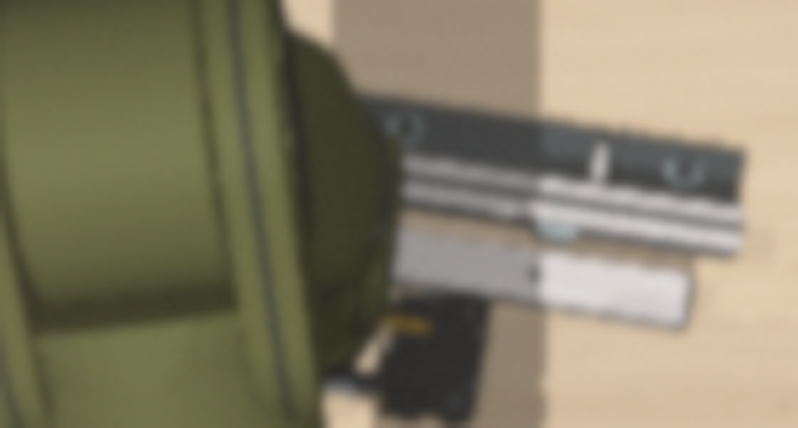

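The tube lies parallel to the rail about 10 mm off, with its far end at crop (688,295). Next I close the fingers and line up opposite the near pad.

Emit:
carry_out:
  plan:
    - {"rot":[0,0,-0.008],"xyz":[0.005,-0.02,0],"grip":255}
    - {"rot":[0,0,-0.008],"xyz":[0.01,-0.034,0],"grip":255}
    - {"rot":[0,0,-0.008],"xyz":[0.01,-0.034,0],"grip":255}
    - {"rot":[0,0,-0.008],"xyz":[0.01,-0.034,0],"grip":255}
    - {"rot":[0,0,-0.008],"xyz":[0.01,-0.034,0],"grip":255}
    - {"rot":[0,0,-0.008],"xyz":[0.01,-0.034,0],"grip":255}
    - {"rot":[0,0,-0.008],"xyz":[0.01,-0.034,0],"grip":255}
    - {"rot":[0,0,-0.008],"xyz":[0.01,-0.034,0],"grip":255}

```text
clock: 3.95
tool_pos: [0.5324, 0.0292, 0.0093]
eef_rot: [0.996, -0.091, -0.001, 0.0]
contact_force: [-0.5, -0.5, -1.0]
opening: 0.145
finger_force: 0.0
```

```bash
python3 -c "
from h import *
step(-50,80,9)"
```

```text
t 3.95 jig mm [-79.7  81.1   9.3] F jig [-0.38 -0.59 -0.99]
xyz [0.0297 0.0011 0.0003] rot [0.0007 0.002  0.0004]
```

Emit:
carry_out:
  plan:
    - {"rot":[0,0,0],"xyz":[0.005,0,0],"grip":255}
    - {"rot":[0,0,0],"xyz":[0.01,0,0],"grip":255}
    - {"rot":[0,0,0],"xyz":[0.015,0,0],"grip":255}
    - {"rot":[0,0,0],"xyz":[0.02,0,0],"grip":255}
    - {"rot":[0,0,0],"xyz":[0.024,0,0],"grip":255}
    - {"rot":[0,0,0],"xyz":[0.028,0,0],"grip":255}
    - {"rot":[0,0,0],"xyz":[0.03,0,0],"grip":255}
    - {"rot":[0,0,0],"xyz":[0.03,0,0],"grip":255}

```text
clock: 4.62
tool_pos: [0.5628, 0.0248, 0.0093]
eef_rot: [0.996, -0.091, -0.001, 0.0]
contact_force: [0.6, 0.4, -0.2]
opening: 0.003
finger_force: 0.0
```

```bash
python3 -c "
from h import *
step(-40,80,9)"
```

```text
t 4.62 jig mm [-49.   82.2   9.3] F jig [ 0.46  0.54 -0.2 ]
xyz [0.009  0.0023 0.0003] rot [0.0001 0.001  0.0017]
```

Emit:
carry_out:
  plan:
    - {"rot":[0,0,0],"xyz":[0.001,0,0],"grip":255}
    - {"rot":[0,0,0],"xyz":[0.002,0,0],"grip":255}
    - {"rot":[0,0,0],"xyz":[0.003,0,0],"grip":255}
    - {"rot":[0,0,0],"xyz":[0.004,0,0],"grip":255}
    - {"rot":[0,0,0],"xyz":[0.005,0,0],"grip":255}
    - {"rot":[0,0,0],"xyz":[0.006,0,0],"grip":255}
    - {"rot":[0,0,0],"xyz":[0.006,0,0],"grip":255}

```text
clock: 5.2
tool_pos: [0.568, 0.0239, 0.0092]
eef_rot: [0.996, -0.09, -0.001, -0.0]
contact_force: [-0.7, 0.3, -0.9]
opening: 0.006
finger_force: 0.4
```

```bash
python3 -c "
from h import *
step(-40,80,9)"
```

```text
t 5.2 jig mm [-43.7  82.3   9.2] F jig [-0.78  0.11 -0.86]
xyz [0.0037 0.0023 0.0002] rot [0.0002 0.0021 0.0018]
```

Emit:
carry_out:
  plan:
    - {"rot":[0,0,0],"xyz":[0.0003,0,0],"grip":255}
    - {"rot":[0,0,0],"xyz":[0.0006,0,0],"grip":255}
    - {"rot":[0,0,0],"xyz":[0.0009,0,0],"grip":255}
    - {"rot":[0,0,0],"xyz":[0.0012,0,0],"grip":255}
    - {"rot":[0,0,0],"xyz":[0.0015,0,0],"grip":255}
    - {"rot":[0,0,0],"xyz":[0.0018,0,0],"grip":255}
    - {"rot":[0,0,0],"xyz":[0.002,0,0],"grip":255}
    - {"rot":[0,0,0],"xyz":[0.002,0,0],"grip":255}

```text
clock: 5.87
tool_pos: [0.5702, 0.0234, 0.0093]
eef_rot: [0.996, -0.091, -0.001, 0.0]
contact_force: [-0.1, 0.1, -0.2]
opening: 0.004
finger_force: 0.2
```

Emit:
carry_out:
  plan:
    - {"rot":[0,0,0],"xyz":[0.0003,0,0],"grip":255}
    - {"rot":[0,0,0],"xyz":[0.0006,0,0],"grip":255}
    - {"rot":[0,0,0],"xyz":[0.0009,0,0],"grip":255}
    - {"rot":[0,0,0],"xyz":[0.0012,0,0],"grip":255}
    - {"rot":[0,0,0],"xyz":[0.0015,0,0],"grip":255}
    - {"rot":[0,0,0],"xyz":[0.0018,0,0],"grip":255}
    - {"rot":[0,0,0],"xyz":[0.002,0,0],"grip":255}
    - {"rot":[0,0,0],"xyz":[0.002,0,0],"grip":255}

```text
clock: 6.53
tool_pos: [0.5721, 0.0231, 0.0093]
eef_rot: [0.996, -0.09, -0.001, 0.0]
contact_force: [-0.4, 0.6, -1.1]
opening: 0.003
finger_force: 0.3
```

```bash
python3 -c "
from h import *
step(-40,80,9)"
```

```text
t 6.53 jig mm [-39.5  82.3   9.3] F jig [-0.5   0.49 -1.09]
xyz [-0.0005  0.0023  0.0003] rot [0.0002 0.0016 0.0018]
```

Emit:
carry_out:
  plan:
    - {"rot":[0,0,0],"xyz":[0.0003,0,0],"grip":255}
    - {"rot":[0,0,0],"xyz":[0.0006,0,0],"grip":255}
    - {"rot":[0,0,0],"xyz":[0.0009,0,0],"grip":255}
    - {"rot":[0,0,0],"xyz":[0.0012,0,0],"grip":255}
    - {"rot":[0,0,0],"xyz":[0.0015,0,0],"grip":255}
    - {"rot":[0,0,0],"xyz":[0.0018,0,0],"grip":255}
    - {"rot":[0,0,0],"xyz":[0.002,0,0],"grip":255}
    - {"rot":[0,0,0],"xyz":[0.002,0,0],"grip":255}

```text
clock: 7.2
tool_pos: [0.5739, 0.0228, 0.0093]
eef_rot: [0.996, -0.09, -0.001, 0.0]
contact_force: [-0.9, -0.4, 0.5]
opening: 0.002
finger_force: 0.6
```

```bash
python3 - <<'E'
from h import *
step(-40,80,9)
im=r.snapshot("side")[:,:,::-1]
cv2.imwrite("pics/s4.png",cv2.resize(im[165:245,230:340],None,fx=7,fy=7,interpolation=cv2.INTER_CUBIC))
E
```

```text
t 7.2 jig mm [-37.8  82.3   9.3] F jig [-0.76 -0.58  0.46]
xyz [-0.0023  0.0023  0.0003] rot [0.0002 0.0021 0.0019]
```

View pics/s4.png

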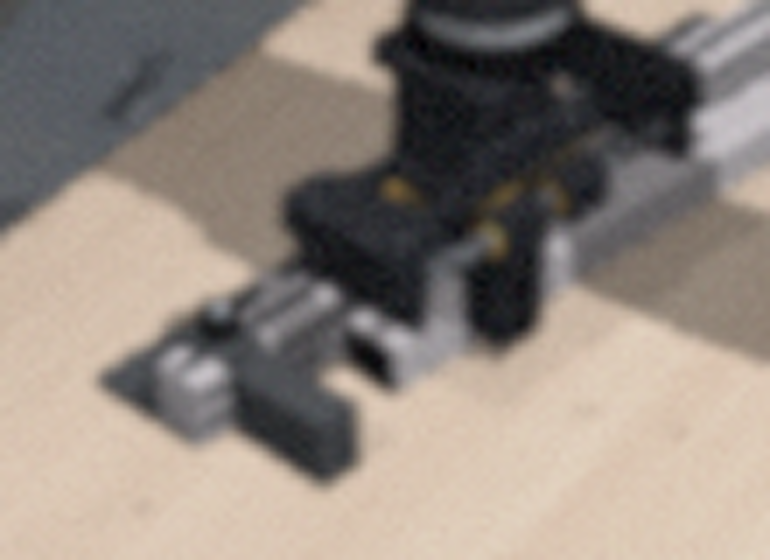

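The tube's end (crop 350–395, 320–385) is close to the rail but not touching yet. I'll continue slowly.

Emit:
carry_out:
  plan:
    - {"rot":[0,0,0],"xyz":[0.0003,0,0],"grip":255}
    - {"rot":[0,0,0],"xyz":[0.0006,0,0],"grip":255}
    - {"rot":[0,0,0],"xyz":[0.0009,0,0],"grip":255}
    - {"rot":[0,0,0],"xyz":[0.0012,0,0],"grip":255}
    - {"rot":[0,0,0],"xyz":[0.0015,0,0],"grip":255}
    - {"rot":[0,0,0],"xyz":[0.0018,0,0],"grip":255}
    - {"rot":[0,0,0],"xyz":[0.002,0,0],"grip":255}
    - {"rot":[0,0,0],"xyz":[0.002,0,0],"grip":255}

```text
clock: 7.92
tool_pos: [0.574, 0.0227, 0.0092]
eef_rot: [0.996, -0.09, -0.003, -0.0]
contact_force: [-5.7, 1.5, 3.9]
opening: 0.003
finger_force: 3.0
```

Contact: about 6 N after 2 mm of command, so I need about 2 mm more.

Emit:
carry_out:
  plan:
    - {"rot":[0,0,0],"xyz":[0.0004,0,0],"grip":255}
    - {"rot":[0,0,0],"xyz":[0.0008,0,0],"grip":255}
    - {"rot":[0,0,0],"xyz":[0.0012,0,0],"grip":255}
    - {"rot":[0,0,0],"xyz":[0.0012,0,0],"grip":255}
    - {"rot":[0,0,0],"xyz":[0.0012,0,0],"grip":255}

```text
clock: 8.33
tool_pos: [0.574, 0.0227, 0.0091]
eef_rot: [0.996, -0.09, -0.004, -0.0]
contact_force: [-7.8, 2.3, 6.6]
opening: 0.004
finger_force: 4.0
```

```bash
python3 -c "
from h import *
step(-37,80,9)"
```

```text
t 8.33 jig mm [-37.6  82.3   9.1] F jig [-8.09  0.84  6.57]
xyz [0.0006 0.0023 0.0001] rot [0.0005 0.008  0.002 ]
```

Emit:
carry_out:
  plan:
    - {"rot":[0,0,0],"xyz":[0.0004,0,0],"grip":255}
    - {"rot":[0,0,0],"xyz":[0.0008,0,-0.0005],"grip":255}
    - {"rot":[0,0,0],"xyz":[0.0012,0,-0.0005],"grip":255}
    - {"rot":[0,0,0],"xyz":[0.0015,0,-0.0005],"grip":255}
    - {"rot":[0,0,0],"xyz":[0.0015,0,-0.0005],"grip":255}
    - {"rot":[0,0,0],"xyz":[0.0015,0,-0.0005],"grip":255}

```text
clock: 8.83
tool_pos: [0.5742, 0.0225, 0.0092]
eef_rot: [0.996, -0.09, -0.005, -0.0]
contact_force: [-8.4, 2.8, 4.4]
opening: 0.005
finger_force: 4.6
```

```bash
python3 -c "
from h import *
step(-37,80,9)"
```

```text
t 8.83 jig mm [-37.4  82.1   9.2] F jig [-8.78  1.27  4.36]
xyz [0.0004 0.0021 0.0002] rot [0.0009 0.0107 0.0021]
```

Emit:
carry_out:
  plan:
    - {"rot":[0,0,0],"xyz":[0.0004,0,0],"grip":255}
    - {"rot":[0,0,0],"xyz":[0.0008,0,0],"grip":255}
    - {"rot":[0,0,0],"xyz":[0.0012,0,0],"grip":255}
    - {"rot":[0,0,0],"xyz":[0.0015,0,0],"grip":255}
    - {"rot":[0,0,0],"xyz":[0.0015,0,0],"grip":255}
    - {"rot":[0,0,0],"xyz":[0.0015,0,0],"grip":255}
    - {"rot":[0,0,0],"xyz":[0.0015,0,0],"grip":255}

```text
clock: 9.42
tool_pos: [0.5742, 0.0225, 0.0092]
eef_rot: [0.996, -0.09, -0.007, -0.0]
contact_force: [-11.2, 2.1, 8.1]
opening: 0.004
finger_force: 5.9
```

```bash
python3 -c "
from h import *
step(-37,80,9)"
```

```text
t 9.42 jig mm [-37.4  82.1   9.2] F jig [-11.39   0.06   8.09]
xyz [0.0004 0.0021 0.0002] rot [0.001  0.0136 0.0021]
```

Near pad bedded at about 11.4 N. I hold briefly, back off and go opposite the far pad.

Emit:
carry_out:
  plan:
    - {"rot":[0,0,0],"xyz":[0,0,0],"grip":255}
    - {"rot":[0,0,0],"xyz":[0,0,0],"grip":255}
    - {"rot":[0,0,0],"xyz":[-0.008,0,0],"grip":255}
    - {"rot":[0,0,0],"xyz":[-0.03,0,0],"grip":255}
    - {"rot":[0,0,0],"xyz":[-0.054,0.01,0],"grip":255}
    - {"rot":[0,0,0],"xyz":[-0.054,0.045,0],"grip":255}
    - {"rot":[0,0,0],"xyz":[-0.054,0.08,0],"grip":255}
    - {"rot":[0,0,0],"xyz":[-0.054,0.115,0],"grip":255}

```text
clock: 10.08
tool_pos: [0.5078, -0.083, 0.0101]
eef_rot: [0.996, -0.09, 0.001, 0.0]
contact_force: [0.0, 0.6, -0.5]
opening: 0.004
finger_force: 0.0
```

Emit:
carry_out:
  plan:
    - {"rot":[0,0,0],"xyz":[0,0.025,0],"grip":255}
    - {"rot":[0,0,0],"xyz":[0,0.045,0],"grip":255}
    - {"rot":[0,0,0],"xyz":[0,0.047,0],"grip":255}
    - {"rot":[0,0,0],"xyz":[0,0.047,0],"grip":255}

```text
clock: 10.42
tool_pos: [0.4988, -0.13, 0.01]
eef_rot: [0.996, -0.092, 0.001, 0.001]
contact_force: [-0.4, 0.5, 0.4]
opening: 0.009
finger_force: 0.0
```

```bash
python3 - <<'E'
from h import *
step(-50,-80,9)
cv2.imwrite("pics/t5.png",cv2.resize(r.snapshot("top")[145:220,260:400,::-1],None,fx=5.7,fy=5.7,interpolation=cv2.INTER_CUBIC))
E
```

```text
t 10.42 jig mm [-83.7 -81.6  10. ] F jig [-0.47  0.42  0.4 ]
xyz [ 0.0337 -0.0016  0.0011] rot [ 0.0013 -0.0013 -0.0013]
```

View pics/t5.png

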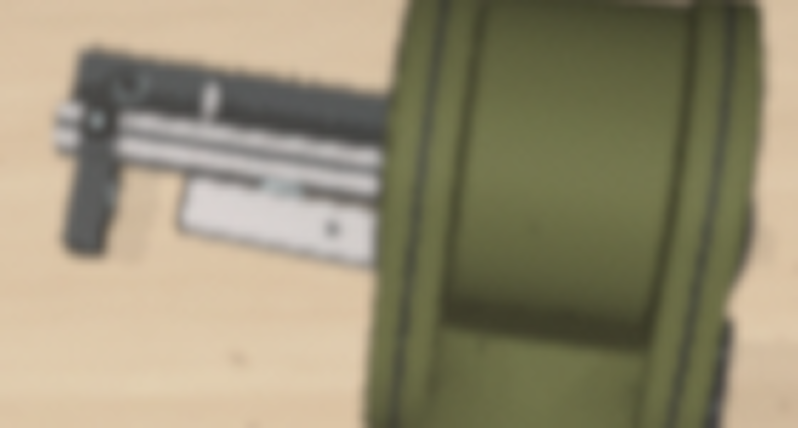

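The near end of the tube (crop 182–375) is touching the near pad (282,187), and its end is about 37 mm short of the stop. Next I push opposite the far pad.

Emit:
carry_out:
  plan:
    - {"rot":[0,0,0],"xyz":[0.008,0,0.0005],"grip":255}
    - {"rot":[0,0,0],"xyz":[0.016,0,0.0005],"grip":255}
    - {"rot":[0,0,0],"xyz":[0.024,0,0.0005],"grip":255}
    - {"rot":[0,0,0],"xyz":[0.03,0,0.0005],"grip":255}
    - {"rot":[0,0,0],"xyz":[0.034,0,0.0005],"grip":255}
    - {"rot":[0,0,0],"xyz":[0.036,0,0.0005],"grip":255}
    - {"rot":[0,0,0],"xyz":[0.038,0,0.0005],"grip":255}
    - {"rot":[0,0,0],"xyz":[0.039,0,0.0005],"grip":255}

```text
clock: 11.13
tool_pos: [0.5362, -0.135, 0.0093]
eef_rot: [0.996, -0.09, -0.001, 0.0]
contact_force: [-0.5, -0.6, -0.4]
opening: 0.002
finger_force: 0.0
```

Emit:
carry_out:
  plan:
    - {"rot":[0,0,0],"xyz":[0.0005,0,0],"grip":255}
    - {"rot":[0,0,0],"xyz":[0.001,0,0],"grip":255}
    - {"rot":[0,0,0],"xyz":[0.0015,0,0],"grip":255}
    - {"rot":[0,0,0],"xyz":[0.002,0,0],"grip":255}
    - {"rot":[0,0,0],"xyz":[0.0025,0,0],"grip":255}
    - {"rot":[0,0,0],"xyz":[0.003,0,0],"grip":255}
    - {"rot":[0,0,0],"xyz":[0.0035,0,0],"grip":255}
    - {"rot":[0,0,0],"xyz":[0.0035,0,0],"grip":255}

```text
clock: 11.8
tool_pos: [0.5394, -0.1358, 0.0093]
eef_rot: [0.996, -0.091, -0.001, 0.0]
contact_force: [-1.2, 0.3, 0.5]
opening: 0.005
finger_force: 0.5
```

```bash
python3 -c "
from h import *
step(-37,-80,9)"
```

```text
t 11.8 jig mm [-42.8 -79.9   9.3] F jig [-1.23  0.07  0.53]
xyz [0.0058 0.0001 0.0003] rot [0.0003 0.0021 0.0017]
```

Emit:
carry_out:
  plan:
    - {"rot":[0,0,0],"xyz":[0.0005,0,0],"grip":255}
    - {"rot":[0,0,0],"xyz":[0.001,0,0],"grip":255}
    - {"rot":[0,0,0],"xyz":[0.0015,0,0],"grip":255}
    - {"rot":[0,0,0],"xyz":[0.002,0,0],"grip":255}
    - {"rot":[0,0,0],"xyz":[0.0025,0,0],"grip":255}
    - {"rot":[0,0,0],"xyz":[0.003,0,0],"grip":255}
    - {"rot":[0,0,0],"xyz":[0.0035,0,0],"grip":255}
    - {"rot":[0,0,0],"xyz":[0.004,0,0],"grip":255}

```text
clock: 12.47
tool_pos: [0.5436, -0.1364, 0.0093]
eef_rot: [0.996, -0.09, -0.001, 0.0]
contact_force: [-1.6, -0.2, 0.7]
opening: 0.002
finger_force: 0.4
```

Emit:
carry_out:
  plan:
    - {"rot":[0,0,0],"xyz":[0.0004,0,0],"grip":255}
    - {"rot":[0,0,0],"xyz":[0.0008,0,0],"grip":255}
    - {"rot":[0,0,0],"xyz":[0.0012,0,0],"grip":255}
    - {"rot":[0,0,0],"xyz":[0.0016,0,0],"grip":255}
    - {"rot":[0,0,0],"xyz":[0.002,0,0],"grip":255}
    - {"rot":[0,0,0],"xyz":[0.0024,0,0],"grip":255}
    - {"rot":[0,0,0],"xyz":[0.0024,0,0],"grip":255}

```text
clock: 13.05
tool_pos: [0.5449, -0.1366, 0.0093]
eef_rot: [0.996, -0.09, -0.002, -0.0]
contact_force: [-3.5, 0.5, 2.8]
opening: 0.009
finger_force: 1.7
```

```bash
python3 -c "
from h import *
step(-37,-80,9)"
```

```text
t 13.05 jig mm [-37.2 -79.7   9.3] F jig [-3.58 -0.12  2.84]
xyz [0.0002 0.0003 0.0003] rot [0.0001 0.0037 0.0018]
```

Emit:
carry_out:
  plan:
    - {"rot":[0,0,0],"xyz":[0.0005,0,0],"grip":255}
    - {"rot":[0,0,0],"xyz":[0.001,0,0],"grip":255}
    - {"rot":[0,0,0],"xyz":[0.0015,0,0],"grip":255}
    - {"rot":[0,0,0],"xyz":[0.002,0,0],"grip":255}
    - {"rot":[0,0,0],"xyz":[0.0025,0,0],"grip":255}
    - {"rot":[0,0,0],"xyz":[0.0027,0,0],"grip":255}
    - {"rot":[0,0,0],"xyz":[0.0027,0,0],"grip":255}

```text
clock: 13.63
tool_pos: [0.5449, -0.1366, 0.0091]
eef_rot: [0.996, -0.091, -0.004, -0.0]
contact_force: [-8.0, 1.5, 6.3]
opening: 0.004
finger_force: 4.2
```

```bash
python3 -c "
from h import *
step(-37,-80,9)"
```

```text
t 13.63 jig mm [-37.2 -79.7   9.1] F jig [-8.16 -0.04  6.28]
xyz [0.0002 0.0003 0.0001] rot [-0.0001  0.0089  0.0016]
```

Emit:
carry_out:
  plan:
    - {"rot":[0,0,0],"xyz":[0.0005,0,0],"grip":255}
    - {"rot":[0,0,0],"xyz":[0.001,0,0],"grip":255}
    - {"rot":[0,0,0],"xyz":[0.0015,0,0],"grip":255}
    - {"rot":[0,0,0],"xyz":[0.0019,0,0],"grip":255}
    - {"rot":[0,0,0],"xyz":[0.0019,0,0],"grip":255}
    - {"rot":[0,0,0],"xyz":[0.0019,0,0],"grip":255}
    - {"rot":[0,0,0],"xyz":[0.0019,0,0],"grip":255}
    - {"rot":[0,0,0],"xyz":[0.0019,0,0],"grip":255}

```text
clock: 14.3
tool_pos: [0.5449, -0.1366, 0.009]
eef_rot: [0.996, -0.091, -0.006, -0.001]
contact_force: [-10.6, 1.3, 7.9]
opening: 0.002
finger_force: 5.6
```

```bash
python3 -c "
from h import *
step(-37,-80,9)"
```

```text
t 14.3 jig mm [-37.2 -79.7   9. ] F jig [-10.61  -0.64   7.94]
xyz [0.0002 0.0003 0.    ] rot [-0.0002  0.0126  0.0015]
```

Far pad bedded at about 10.6 N, and the tube back position is the same at both pads (-37.2 and -37.4). I add a touch more, hold, then go to the free end.

Emit:
carry_out:
  plan:
    - {"rot":[0,0,0],"xyz":[0.0005,0,0],"grip":255}
    - {"rot":[0,0,0],"xyz":[0.0005,0,0],"grip":255}
    - {"rot":[0,0,0],"xyz":[0.0005,0,0],"grip":255}
    - {"rot":[0,0,0],"xyz":[0.0005,0,0],"grip":255}
    - {"rot":[0,0,0],"xyz":[-0.01,0,0],"grip":255}
    - {"rot":[0,0,0],"xyz":[-0.035,0,0],"grip":255}
    - {"rot":[0,0,0],"xyz":[-0.035,0.035,0],"grip":255}
    - {"rot":[0,0,0],"xyz":[-0.035,0.07,0],"grip":255}

```text
clock: 14.97
tool_pos: [0.5045, -0.198, 0.0093]
eef_rot: [0.996, -0.087, 0.0, -0.001]
contact_force: [1.1, -2.5, 0.2]
opening: 0.006
finger_force: 0.0
```

Emit:
carry_out:
  plan:
    - {"rot":[0,0,0],"xyz":[0,0.035,0],"grip":255}
    - {"rot":[0,0,0],"xyz":[0,0.055,0],"grip":255}
    - {"rot":[0,0,0],"xyz":[0,0.055,0],"grip":255}
    - {"rot":[0,0,0],"xyz":[0,0.055,0],"grip":255}

```text
clock: 15.3
tool_pos: [0.4943, -0.2563, 0.0095]
eef_rot: [0.996, -0.092, 0.001, 0.001]
contact_force: [-1.2, 2.1, 0.2]
opening: 0.005
finger_force: 0.0
```

```bash
python3 - <<'E'
from h import *
step(-16,-205,9)
im=r.snapshot("top")[:,:,::-1]
cv2.imwrite("pics/t6.png",cv2.resize(im[145:220,260:400],None,fx=5.7,fy=5.7,interpolation=cv2.INTER_CUBIC))
E
```

```text
t 15.3 jig mm [ -65.2 -206.6    9.5] F jig [-1.58  1.83  0.17]
xyz [ 0.0492 -0.0016  0.0006] rot [ 0.0013 -0.0012 -0.001 ]
```

View pics/t6.png

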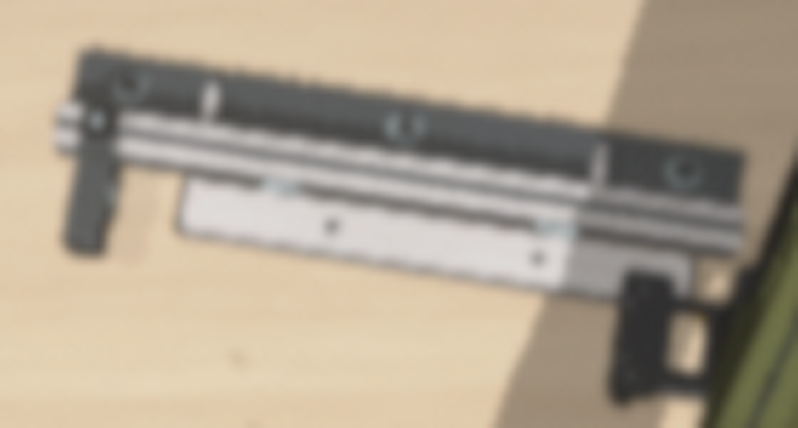

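The tube lies flat on both pads (crop 280,187 and 556,228), with its ends at crop x 182 and 690. I move behind the free end.

Emit:
carry_out:
  plan:
    - {"rot":[0,0,0],"xyz":[0.02,0,0.0005],"grip":255}
    - {"rot":[0,0,0],"xyz":[0.04,0,0.0005],"grip":255}
    - {"rot":[0,0,0],"xyz":[0.048,0,0.0005],"grip":255}
    - {"rot":[0,0,0],"xyz":[0.048,-0.004,0.0005],"grip":255}
    - {"rot":[0,0,0],"xyz":[0.048,-0.008,0.0005],"grip":255}
    - {"rot":[0,0,0],"xyz":[0.048,-0.012,0.0005],"grip":255}
    - {"rot":[0,0,0],"xyz":[0.048,-0.016,0.0005],"grip":255}
    - {"rot":[0,0,0],"xyz":[0.048,-0.018,0.0005],"grip":255}

```text
clock: 16.02
tool_pos: [0.5431, -0.2438, 0.0087]
eef_rot: [0.996, -0.09, -0.002, -0.0]
contact_force: [-0.5, 0.2, 0.8]
opening: 0.006
finger_force: 0.0
```

```bash
python3 -c "
from h import *
step(-16,-145,9)"
```

```text
t 16.02 jig mm [ -19.5 -185.4    8.7] F jig [-0.48  0.08  0.78]
xyz [ 0.0036 -0.0404 -0.0003] rot [-0.0006  0.0032  0.0027]
```

Emit:
carry_out:
  plan:
    - {"rot":[0,0,0],"xyz":[0.002,-0.003,0],"grip":255}
    - {"rot":[0,0,0],"xyz":[0.002,-0.006,0],"grip":255}
    - {"rot":[0,0,0],"xyz":[0.002,-0.009,0],"grip":255}
    - {"rot":[0,0,0],"xyz":[0.002,-0.012,0],"grip":255}
    - {"rot":[0,0,0],"xyz":[0.002,-0.015,0],"grip":255}
    - {"rot":[0,0,0],"xyz":[0.002,-0.018,0],"grip":255}
    - {"rot":[0,0,0],"xyz":[0.002,-0.021,0],"grip":255}
    - {"rot":[0,0,0],"xyz":[0.002,-0.023,0],"grip":255}

```text
clock: 16.68
tool_pos: [0.55, -0.2228, 0.0088]
eef_rot: [0.996, -0.09, -0.001, 0.0]
contact_force: [-0.1, -1.3, 0.6]
opening: 0.007
finger_force: 0.7
```

```bash
python3 -c "
from h import *
step(-16,-145,9)"
```

```text
t 16.68 jig mm [ -16.5 -163.5    8.8] F jig [ 0.11 -1.28  0.6 ]
xyz [ 0.0005 -0.0185 -0.0002] rot [0.0003 0.0018 0.0019]
```

Sliding at about 1.3 N. I carry on with 12 mm more, then slow down.

Emit:
carry_out:
  plan:
    - {"rot":[0,0,0],"xyz":[0,-0.002,0],"grip":255}
    - {"rot":[0,0,0],"xyz":[0,-0.004,0],"grip":255}
    - {"rot":[0,0,0],"xyz":[0,-0.006,0],"grip":255}
    - {"rot":[0,0,0],"xyz":[0,-0.0075,0],"grip":255}
    - {"rot":[0,0,0],"xyz":[0,-0.009,0],"grip":255}
    - {"rot":[0,0,0],"xyz":[0,-0.0105,0],"grip":255}
    - {"rot":[0,0,0],"xyz":[0,-0.012,0],"grip":255}
    - {"rot":[0,0,0],"xyz":[0,-0.012,0],"grip":255}

```text
clock: 17.35
tool_pos: [0.5523, -0.2107, 0.0088]
eef_rot: [0.996, -0.09, -0.001, -0.0]
contact_force: [0.5, -0.6, 0.9]
opening: 0.002
finger_force: 0.3
```

Emit:
carry_out:
  plan:
    - {"rot":[0,0,0],"xyz":[0,-0.0005,0],"grip":255}
    - {"rot":[0,0,0],"xyz":[0,-0.001,0],"grip":255}
    - {"rot":[0,0,0],"xyz":[0,-0.0015,0],"grip":255}
    - {"rot":[0,0,0],"xyz":[0,-0.002,0],"grip":255}
    - {"rot":[0,0,0],"xyz":[0,-0.0025,0],"grip":255}
    - {"rot":[0,0,0],"xyz":[0,-0.003,0],"grip":255}
    - {"rot":[0,0,0],"xyz":[0,-0.0035,0],"grip":255}
    - {"rot":[0,0,0],"xyz":[0,-0.0035,0],"grip":255}

```text
clock: 18.02
tool_pos: [0.5528, -0.2076, 0.0088]
eef_rot: [0.996, -0.09, -0.001, -0.0]
contact_force: [-0.9, -1.4, 0.1]
opening: 0.005
finger_force: 0.6
```

```bash
python3 -c "
from h import *
step(-16,-142,9)"
```

```text
t 18.02 jig mm [ -16.5 -148.1    8.8] F jig [-0.6  -1.56  0.13]
xyz [ 0.0005 -0.0061 -0.0002] rot [0.0001 0.0018 0.0019]
```

Emit:
carry_out:
  plan:
    - {"rot":[0,0,0],"xyz":[0,-0.0004,0],"grip":255}
    - {"rot":[0,0,0],"xyz":[0,-0.0008,0],"grip":255}
    - {"rot":[0,0,0],"xyz":[0,-0.0012,0],"grip":255}
    - {"rot":[0,0,0],"xyz":[0,-0.0016,0],"grip":255}
    - {"rot":[0,0,0],"xyz":[0,-0.002,0],"grip":255}
    - {"rot":[0,0,0],"xyz":[0,-0.0024,0],"grip":255}
    - {"rot":[0,0,0],"xyz":[0,-0.0028,0],"grip":255}
    - {"rot":[0,0,0],"xyz":[0,-0.0028,0],"grip":255}

```text
clock: 18.68
tool_pos: [0.5534, -0.2048, 0.0088]
eef_rot: [0.996, -0.09, -0.001, -0.0]
contact_force: [-0.4, -1.5, 0.5]
opening: 0.008
finger_force: 0.6
```

```bash
python3 - <<'E'
from h import *
step(-16,-142,9)
im=r.snapshot("top")[:,:,::-1]
cv2.imwrite("pics/t7.png",cv2.resize(im[145:220,260:400],None,fx=5.7,fy=5.7,interpolation=cv2.INTER_CUBIC))
E
```

```text
t 18.68 jig mm [ -16.5 -145.3    8.8] F jig [-0.1  -1.54  0.48]
xyz [ 0.0005 -0.0033 -0.0002] rot [0.0001 0.0017 0.0019]
```

View pics/t7.png

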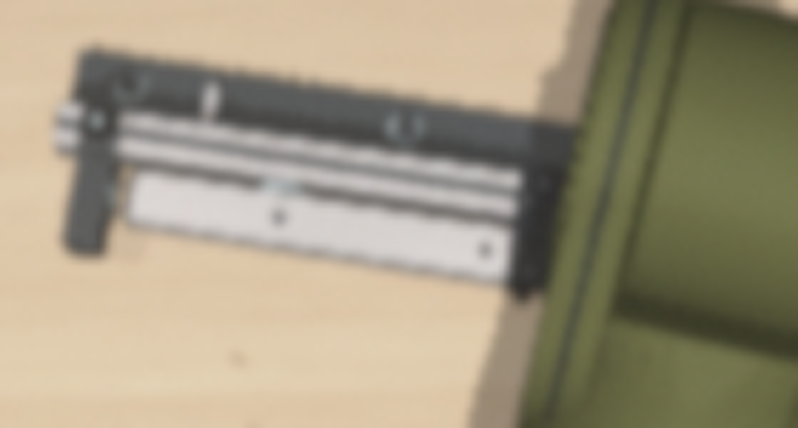

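The tube is still against the pads. Its end at crop x≈128 is about 6 mm short of the stop face (≈117).

Emit:
carry_out:
  plan:
    - {"rot":[0,0,0],"xyz":[0,-0.0004,0],"grip":255}
    - {"rot":[0,0,0],"xyz":[0,-0.0008,0],"grip":255}
    - {"rot":[0,0,0],"xyz":[0,-0.0012,0],"grip":255}
    - {"rot":[0,0,0],"xyz":[0,-0.0016,0],"grip":255}
    - {"rot":[0,0,0],"xyz":[0,-0.002,0],"grip":255}
    - {"rot":[0,0,0],"xyz":[0,-0.0024,0],"grip":255}
    - {"rot":[0,0,0],"xyz":[0,-0.0028,0],"grip":255}
    - {"rot":[0,0,0],"xyz":[0,-0.0028,0],"grip":255}

```text
clock: 19.4
tool_pos: [0.5538, -0.2021, 0.0088]
eef_rot: [0.996, -0.09, -0.001, -0.0]
contact_force: [-0.2, -0.5, 0.5]
opening: 0.007
finger_force: 0.6
```

Emit:
carry_out:
  plan:
    - {"rot":[0,0,0],"xyz":[0,-0.0004,0],"grip":255}
    - {"rot":[0,0,0],"xyz":[0,-0.0008,0],"grip":255}
    - {"rot":[0,0,0],"xyz":[0,-0.0012,0],"grip":255}
    - {"rot":[0,0,0],"xyz":[0,-0.0016,0],"grip":255}
    - {"rot":[0,0,0],"xyz":[0,-0.002,0],"grip":255}
    - {"rot":[0,0,0],"xyz":[0,-0.0024,0],"grip":255}
    - {"rot":[0,0,0],"xyz":[0,-0.0028,0],"grip":255}
    - {"rot":[0,0,0],"xyz":[0,-0.0028,0],"grip":255}

```text
clock: 20.07
tool_pos: [0.5543, -0.1993, 0.0088]
eef_rot: [0.996, -0.09, -0.001, -0.0]
contact_force: [0.2, -1.2, 0.1]
opening: 0.006
finger_force: 0.6
```

Emit:
carry_out:
  plan:
    - {"rot":[0,0,0],"xyz":[0,-0.0004,0],"grip":255}
    - {"rot":[0,0,0],"xyz":[0,-0.0008,0],"grip":255}
    - {"rot":[0,0,0],"xyz":[0,-0.0012,0],"grip":255}
    - {"rot":[0,0,0],"xyz":[0,-0.0016,0],"grip":255}
    - {"rot":[0,0,0],"xyz":[0,-0.002,0],"grip":255}
    - {"rot":[0,0,0],"xyz":[0,-0.0024,0],"grip":255}
    - {"rot":[0,0,0],"xyz":[0,-0.0028,0],"grip":255}
    - {"rot":[0,0,0],"xyz":[0,-0.0028,0],"grip":255}

```text
clock: 20.73
tool_pos: [0.5547, -0.1977, 0.0088]
eef_rot: [0.996, -0.091, -0.001, 0.001]
contact_force: [-0.4, -4.0, -0.5]
opening: 0.007
finger_force: 2.1
```

```bash
python3 -c "
from h import *
step(-16,-135,9)"
```

```text
t 20.73 jig mm [ -16.5 -138.     8.8] F jig [ 0.33 -4.02 -0.51]
xyz [ 0.0005 -0.003  -0.0002] rot [0.0014 0.0016 0.0011]
```

Touched the stop (4 N). Building up the force.

Emit:
carry_out:
  plan:
    - {"rot":[0,0,0],"xyz":[0,-0.0004,0],"grip":255}
    - {"rot":[0,0,0],"xyz":[0,-0.0008,0],"grip":255}
    - {"rot":[0,0,0],"xyz":[0,-0.0012,0],"grip":255}
    - {"rot":[0,0,0],"xyz":[0,-0.0016,0],"grip":255}
    - {"rot":[0,0,0],"xyz":[0,-0.0018,0],"grip":255}
    - {"rot":[0,0,0],"xyz":[0,-0.0018,0],"grip":255}

```text
clock: 21.23
tool_pos: [0.5546, -0.1976, 0.0089]
eef_rot: [0.996, -0.091, -0.001, 0.002]
contact_force: [-1.3, -7.4, -0.1]
opening: 0.005
finger_force: 3.7
```

```bash
python3 -c "
from h import *
step(-16,-135,9)"
```

```text
t 21.23 jig mm [ -16.5 -137.9    8.9] F jig [ 0.08 -7.47 -0.08]
xyz [ 0.0005 -0.0029 -0.0002] rot [ 0.0033  0.0013 -0.0002]
```

Emit:
carry_out:
  plan:
    - {"rot":[0,0,0],"xyz":[0,-0.0005,0],"grip":255}
    - {"rot":[0,0,0],"xyz":[0,-0.001,0],"grip":255}
    - {"rot":[0,0,0],"xyz":[0,-0.0015,0],"grip":255}
    - {"rot":[0,0,0],"xyz":[0,-0.0019,0],"grip":255}
    - {"rot":[0,0,0],"xyz":[0,-0.0019,0],"grip":255}
    - {"rot":[0,0,0],"xyz":[0,-0.0019,0],"grip":255}
    - {"rot":[0,0,0],"xyz":[0,-0.0019,0],"grip":255}
    - {"rot":[0,0,0],"xyz":[0,-0.0019,0],"grip":255}

```text
clock: 21.9
tool_pos: [0.5545, -0.1975, 0.0089]
eef_rot: [0.996, -0.092, -0.001, 0.003]
contact_force: [-1.7, -9.9, -1.0]
opening: 0.002
finger_force: 5.1
```

```bash
python3 -c "
from h import *
step(-16,-135,9)"
```

```text
t 21.9 jig mm [ -16.7 -137.9    8.9] F jig [  0.17 -10.04  -1.04]
xyz [ 0.0007 -0.0029 -0.0001] rot [ 0.0055  0.0013 -0.0016]
```

Emit:
carry_out:
  plan:
    - {"rot":[0,0,0],"xyz":[0,-0.0004,0],"grip":255}
    - {"rot":[0,0,0],"xyz":[0,-0.0008,0],"grip":255}
    - {"rot":[0,0,0],"xyz":[0,-0.0008,0],"grip":255}
    - {"rot":[0,0,0],"xyz":[0,-0.0008,0],"grip":255}
    - {"rot":[0,0,0],"xyz":[0,-0.0008,0],"grip":255}
    - {"rot":[0,0,0],"xyz":[0,-0.0008,0],"grip":255}

```text
clock: 22.4
tool_pos: [0.5545, -0.1975, 0.0089]
eef_rot: [0.996, -0.092, -0.001, 0.003]
contact_force: [-2.2, -10.3, -1.0]
opening: 0.001
finger_force: 5.7
```

Emit:
carry_out:
  plan:
    - {"rot":[0,0,0],"xyz":[0,0.006,0],"grip":255}
    - {"rot":[0,0,0],"xyz":[0,0.03,0],"grip":255}
    - {"rot":[0,0,0],"xyz":[-0.01,0.045,-0.02],"grip":255}
    - {"rot":[0,0,0],"xyz":[-0.03,0.06,-0.05],"grip":255}
    - {"rot":[0,0,0],"xyz":[-0.06,0.08,-0.08],"grip":255}
    - {"rot":[0,0,0],"xyz":[-0.09,0.1,-0.1],"grip":255}
    - {"rot":[0,0,0],"xyz":[-0.12,0.12,-0.12],"grip":255}
    - {"rot":[0,0,0],"xyz":[-0.12,0.12,-0.12],"grip":255}

```text
clock: 23.07
tool_pos: [0.4101, -0.2913, 0.1318]
eef_rot: [0.996, -0.094, -0.002, 0.001]
contact_force: [-1.6, -0.6, 0.3]
opening: 0.006
finger_force: 0.0
```

```bash
python3 - <<'E'
from h import *
step(-16,-135,9)
im=r.snapshot("top")[:,:,::-1]
cv2.imwrite("pics/t8.png",cv2.resize(im[145:220,260:400],None,fx=5.7,fy=5.7,interpolation=cv2.INTER_CUBIC))
E
```

```text
t 23.07 jig mm [-141.6 -256.4  131.8] F jig [-1.47 -0.85  0.27]
xyz [ 0.1255 -0.1223  0.122 ] rot [ 0.0021  0.0044 -0.005 ]
```

View pics/t8.png

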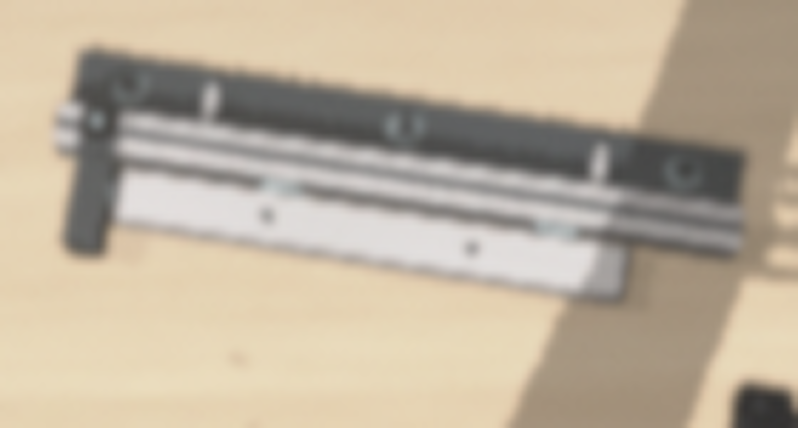

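The tube's end meets the stop (crop 115,200). The two holes (266,215) and (471,248) lie equally far from the pad line (23.6 px each), so it is parallel and seated. I'll hand in.

```bash
python3 -c "
from plant import r
print(r.finish_job())"
```

```text
the job is handed in; nothing more can be done
None
```

The job is handed in (no verdict came back): the tube was bedded on the near pad, then the far pad, then the stop with pushes of about 10–11 N, and the last picture shows it touching both pads and the stop, with the arm clear.

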